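Park a drive-wheel unit: pin, kickstand down, hold upright

ROBOT

A 6-joint arm with a two-finger parallel gripper is mounted at the origin on the work surface. World frame = base frame: x ahead of the robot, y to its left, z up, the work surface at z = 0. Lengths are in mm, angles in rad, forces in N, time in s.
With the tool pointing down it reaches from about 350 to 875 mm from the base axis. Payload 4.2 kg.
Tool frame: the origin (TCP) lies at the very end of the fingers, on their centre line; the grasp point (between the pads) lies 19 mm behind it (arm.pinch_z is the distance from the TCP to the grasp point, in mm); x points along the fingers, y is the direction in which the jaws open and shut, and the axes are right-handed (so a half turn about x gives the same grasp; the last joint's range is limited). The gripper opens to 85 mm and grips with 20 to 120 N. Pads are 22 mm wide; open, the fingers measure 114 mm over their backs; the gripper's body (76 mm by 85 mm) begins 54 mm behind the grasp point. The pads swing forward as they close: fully open they stand 13 mm farther back than shut.
Start: joints at [-1.084, 0.385, 0.008, 0, -1.194, -0.259], TCP at [141.164, -608.828, 231.312] pointing down, gripper open.
Joint ranges: [-3.14, 3.14], [-1.21, 2.06], [-1.07, 1.41], [-3.16, 2.05], [-2.99, -0.16], [-3.1, 3.1]. Speed limits (rad/s): [2.79, 2.79, 3.14, 3.14, 3.14, 3.14].

INTERFACE

Orientations are given as a unit quaternion [x, y, z, w].
In Python, from bench import arm gives the robot as it stands.
- The arm moves only by the tool drive_tool, never from a script. Its argument "motion" is a list of rows, each a list of 4 numbers: the shift along the tool's x, y, z in mm, then the turn about the tool's x in degrees. In form: [[dx, dy, dz, spin], ...]. A call has 1 to 10 rows; each row shifts and turns the commanded pose from where the row before left it, along the tool's axes as they then stand; what a row does not reach is not made up. A row lasts 1/12 s, in which the tool goes at most 41.7 mm and 7.16 degrees, less where a joint would pass 70% of its speed; a pose out of reach is approached as far as the arm can. A call with a gripper value outside its range is refused whole. "grip" is the finger opening in mm, from 0 to 85.4, set as the call begins (left out, the last holds). The fingers move at their own pace and stop on an object; the grip force is fixed at half the most. Time passes only in rows, so rows that do not move let the fingers close. It gives the time, the measured TCP pose, the force and the opening at its end, in the units of the state.
- arm.read_state(): the state, without advancing time (a new reading comes with each control period).
- arm.get_image(name): name is "side" or "top"; returns the picture (384x512x3 uint8, red, green, blue); there is no depth.
- arm.calibration(name): a dict with "K" (3x3 intrinsics, pixels), "eye" and "attitude" of the camera in the world. Camera axes: x right, y up, looking along -z (the intrinsics and any distortion apply to the point x, -y, -z); pixel columns grow to the right and rows downward; lengths in mm; the calibration is good to about 2 mm. A picture is of the moment at which its call begins. calibration takes no time and is no camera call.
- arm.job_done(): hands the job in, once; it reports no verdict.
The state is a dict: "clock": time; "joints": joint angles; "joint_vel": joint speeds; "joint_efforts": joint torques, N m; "position": TCP position; "ee_rot": TCP orientation; "contact_force": force on the tool from outside, world axes, zero at the start; "wrist_torque": the same for the moment, N m; "gripper_width": finger opening in mm.
Only numpy, scipy, OpenCV 4.12 (cv2) and the standard library are available. Lean on these libraries where they do the work, as an engineer would, in place of code of your own. Each camera call takes 0.05 s, during which the arm holds its last target. There are 200 camera calls.

TASK

Get the red drive-wheel unit ready for bolting up: put the red-headed locking pin fully home in the hole of the yellow block on its cradle and let go of it, then push the kickstand down over centre until it snaps all the way down, then swing the leaning frame upright and hold it there. The frame tips over by itself, so finish while still holding the frame upright and at rest, with pin and kickstand left as set; do not shove or knock over the stack light, the screwdriver or the bearing ring.

Things in the scene. Friction and masses are not known exactly. Their poses are not given: they have to be found in the camera images.
- cradle: fixed dark steel cradle holding the wheel. Origin: on the work surface under the middle of the wheel; x across the wheel, y along it from the kickstand end to the yellow block, z up. The line on which the frame tips runs along y through x = 0, 12 mm up. The tyre (radius 60 mm) stands on that line at y = 0.
- lock_hole (a point): centre of the mouth of the blind vertical hole (10 mm wide, 2 mm chamfer, 35 mm deep) in the 50 x 50 mm yellow block of the cradle, 52 mm above the work surface, 125 mm along the cradle's y from its origin. Axes as the cradle's. The tyre comes to 65 mm from the hole's axis; nothing else nearer stands taller than the block.
- lock_pin: loose steel locking pin, all red, standing upright in its rack: shaft 8 mm across, 90 mm long in all, the top 14 mm being a round grip head 22 mm across (its middle 83 mm above the tip). 50 g. Origin: centre of the lower tip; z runs up the shaft to the head. Fully home, the tip is 35 mm below the mouth of the hole.
- pin_rack: fixed grey rack block 70 x 70 x 50 mm with one vertical hole, 10 mm wide and 40 mm deep, in which the pin stands at the start. Origin: centre of its underside.
- top_bar (a point): middle of the black rubber bar (24 x 24 mm, 120 mm long along the unit's y) at the top of the red frame, 252 mm from the tipping line, 264 mm above the work surface when upright. Under it is an 18 mm thick red post, 80 mm tall. Its axes are the frame's: z up along the frame, y along the wheel, so z shows the lean. Easily gripped across its 24 mm width from above.
- frame (a joint): lean of the frame about the tipping line (the cradle's y through the tyre's underside), rad: 0 upright, positive leans to the cradle's +x, stops at -0.22 and 0.22. There is no latch: it falls to a stop and rests there; at the start it rests at 0.22. Frame with wheel 0.85 kg or so; about 1 N at the top bar moves it.
- kick_foot (a point): middle of the yellow foot bar (16 mm round, 96 mm long across the wheel) ending the steel kickstand leg, 100 mm from its pivot. Pivot: in the frame, 103 mm up from the tipping line, at y = -58 mm. Folded, the leg points to -y and 25 degrees up, foot about 157 mm above the surface, clear around and above; down, it points to -y and 75 degrees down, foot 18 mm above the surface. Axes turn with the leg.
- kickstand (a joint): swing of the kickstand about the frame's x axis, rad: 0 folded up (start), grows as the foot is pushed down from above, 1.745 fully down. A spring holds it folded, resists with about 3 N at the foot, passes its centre at 0.87 (foot about 75 mm above the surface) and then snaps the leg down by itself.
- stack_light: bystander: signal tower, 80 mm foot, 48 mm wide, 196 mm tall, green, orange and red; origin: centre of its underside.
- screwdriver: bystander: screwdriver with blue handle lying on the surface; origin under its middle.
- bearing_ring: bystander: steel ring 70 mm across, 30 mm tall; origin: centre of its underside.

How it is judged (in metres and radians):
On the way, in this order (a step that is already met when the one before it is completed fails the run):
1. the locking pin is fully home in the yellow block's hole and let go of (horizontal distance between lock_pin and lock_hole below 0.005 m and z of lock_pin in the frame of lock_hole below -0.028 m and angle between lock_pin's own z axis and vertical below 0.12 rad and contact force between the fingers and lock_pin below 0.2 N), for 0.2 s.
2. the kickstand is flipped over centre and fully down (value of joint kickstand above 1.6 rad and horizontal distance between lock_pin and lock_hole below 0.005 m and z of lock_pin in the frame of lock_hole below -0.028 m and angle between lock_pin's own z axis and vertical below 0.12 rad), for 0.2 s.
3. the frame is held upright (value of joint frame between -0.07 and 0.07 rad and velocity of joint frame between -0.1 and 0.1 rad/s and contact force between the fingers and frame above 1 N), for 0.2 s.
At the end, for the whole second after the job is handed in: Pin in the hole (axis within 5 mm, tip 28 mm or more below the mouth, within 0.12 rad of vertical) and not touched by the fingers; kickstand joint above 1.6 rad; fingers hold the frame (contact force over 1 N) upright within 0.07 rad and at rest (under 0.1 rad/s) (all of step 2 and all of step 3 and contact force between the fingers and lock_pin below 0.2 N); the arm keeps its last pose, push and grip.
It fails at once if the stack light is shoved or knocked over (moved 30 mm or more) (distance of stack_light from where it was at the start of the episode above 0.03 m or angle between stack_light's own z axis and vertical above 0.4 rad).
It fails at once if the screwdriver is shoved (moved 30 mm or more) (distance of screwdriver from where it was at the start of the episode above 0.03 m).
It fails at once if the bearing ring is shoved or knocked over (moved 30 mm or more) (distance of bearing_ring from where it was at the start of the episode above 0.03 m or angle between bearing_ring's own z axis and vertical above 0.4 rad).
It also fails if it takes over 72 s, if anything falls off the work surface, if the arm or the gripper's body presses on something with over 40 N, if the wrist force passes 120 N, or if a joint passes its speed limit or range.

## Working session

There is one attempt and no reset: what is moved stays moved. The work goes in short steps, Python scripts to look and compute and a tool call to move; the robot and the scene stay as the last step left them, time stands still between calls to the robot, and variables do not carry over. Pictures are saved under pics/ and viewed, about 8 in all and at most 12, crops included, and the job is handed in when it is done.

Besides the shell and the picture viewer there is one more tool, called after "Call:" as name(argument=value, ...) on one line, values as JSON. drive_tool: Moves the arm, as the interface text tells. Its arguments: {"type":"object","properties":{"motion":{"type":"array"},"grip":{"type":"number"}},"required":["motion"]}

```bash
mkdir -p pics; python3 - <<'E'
from bench import arm
import cv2
print(arm.read_state(), arm.pinch_z)
for n in ("side","top"):
    print(n, arm.calibration(n))
    cv2.imwrite(f"pics/{n}0.png", cv2.cvtColor(arm.get_image(n),cv2.COLOR_RGB2BGR))
E
```

```text
{'clock': 0.0, 'joints': array([-1.08437589e+00,  3.85591178e-01,  6.55217712e-03, -4.87805496e-04,
       -1.19397930e+00, -2.58605900e-01]), 'joint_vel': array([ 0.00059421, -0.00043873, -0.00074674,  0.00198665, -0.00157504,
        0.00093332]), 'joint_efforts': array([ 4.63197284e-04, -3.92289019e+01,  1.88391817e+01,  4.18628901e+00,
       -4.76789370e-03, -4.37301736e-06]), 'position': array([ 141.03150319, -608.25679576,  230.17352163]), 'ee_rot': array([-0.07951721,  0.70266783,  0.08109731,  0.70239459]), 'contact_force': array([-3.83067989e-01,  9.37913641e-01, -8.95427137e-04]), 'wrist_torque': array([-0.00289224, -0.01604437, -0.01669894]), 'gripper_width': 85.37695434454216} 18.700000000000003
side {'K': array([[423.27814611,   0.        , 250.22825453],
       [  0.        , 423.27814611, 191.01847161],
       [  0.        ,   0.        ,   1.        ]]), 'eye': array([283.64702339, 914.08052515, 760.23206023]), 'attitude': array([-0.09076338,  0.50008346,  0.85137267, -0.12978102])}
top {'K': array([[438.48539639,   0.        , 260.50748761],
       [  0.        , 438.48539639, 196.30055835],
       [  0.        ,   0.        ,   1.        ]]), 'eye': array([ 362.69064507,  -46.34082762, 1459.67293439]), 'attitude': array([ 0.06528393, -0.06995154, -0.70096847,  0.70674465])}
```

View pics/side0.png

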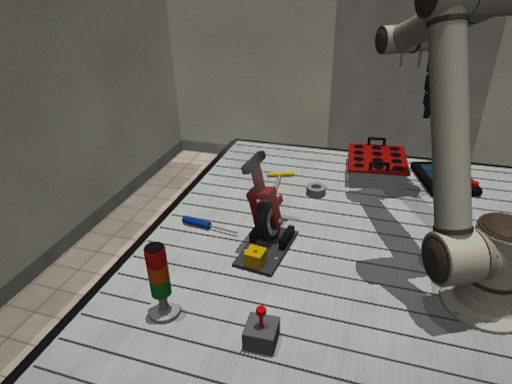

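View pics/top0.png

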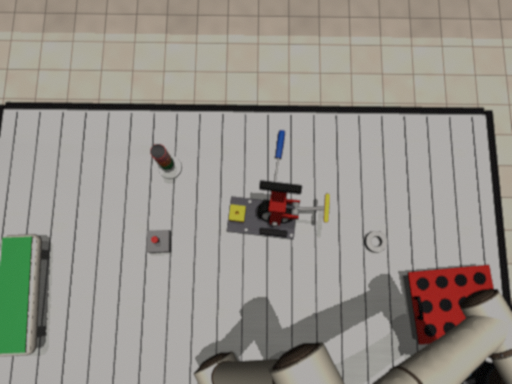

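The side view shows the pin head at about (261,311), the yellow block at (255,256), the top bar at (254,162) and the foot at (281,174). In the top view they are at (155,240), (237,212), (280,187) and (327,208). I'll enlarge both.

```bash
python3 - <<'E'
import cv2
s=cv2.imread("pics/side0.png");t=cv2.imread("pics/top0.png")
c=cv2.resize(s[145:355,145:335],None,fx=2.8,fy=2.8,interpolation=cv2.INTER_CUBIC)
cv2.imwrite("pics/side0c.png",c)   # origin 145,145 scale 2.8
cv2.imwrite("pics/top0c.png",cv2.resize(t[140:260,140:340],None,fx=4,fy=4,interpolation=cv2.INTER_CUBIC))
E
```

```text
(no output)
```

View pics/side0c.png

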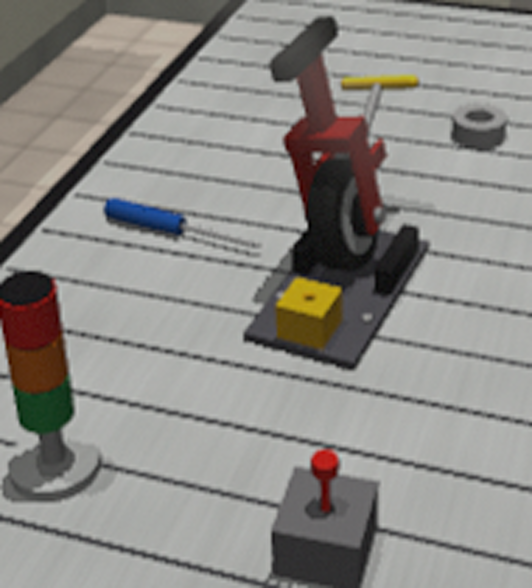

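View pics/top0c.png

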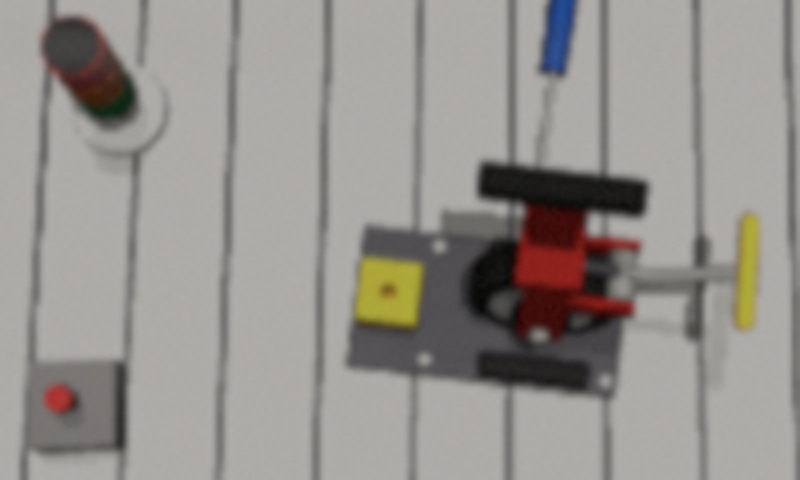

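The enlarged crops give these pixels:

| Item | Side | Top |
|---|---|---|
| Pin head | 261.1, 311.1 | 155, 239.7 |
| Hole | 255.7, 251.4 | 237.2, 212.7 |
| Bar | 253.9, 162.1 | 280.7, 187.2 |
| Foot | 280.7, 174.3 | 326.7, 207.7 |

```bash
cat > h.py <<'E'
import numpy as np
from bench import arm
from scipy.spatial.transform import Rotation as R
def ray(n,u,v):
    c=arm.calibration(n);K=c["K"]
    d=R.from_quat(c["attitude"]).apply([(u-K[0,2])/K[0,0],-(v-K[1,2])/K[1,1],-1]); return np.array(c["eye"]),d/np.linalg.norm(d)
def onz(n,u,v,z): e,d=ray(n,u,v); return e+d*(z-e[2])/d[2]
def tri(a,b):
    A=np.zeros((3,3));y=np.zeros(3);rs=[ray("side",*a),ray("top",*b)]
    for e,d in rs: P=np.eye(3)-np.outer(d,d);A+=P;y+=P@e
    x=np.linalg.solve(A,y); return x,[np.linalg.norm(np.cross(x-e,d)) for e,d in rs]
def proj(n,p):
    c=arm.calibration(n);K=c["K"];q=R.from_quat(c["attitude"]).inv().apply(np.asarray(p,float)-c["eye"]);q=q*[1,-1,-1]
    return (K@(q/q[2]))[:2]
np.set_printoptions(precision=1,suppress=True)
E
python3 - <<'E'
from h import *
for k,a,b in [("pin",(261.1,311.1),(155,239.75)),("hole",(255.7,251.4),(237.25,212.75)),("bar",(253.9,162.1),(280.75,187.25)),("foot",(280.7,174.3),(326.75,207.75))]:
    print(k,*tri(a,b))
print("head z93", onz("top",155,239.75,93+7), onz("side",261.1,311.1,93))
print("hole z52", onz("top",237.25,212.75,52), onz("side",255.7,251.4,52))
for u,v in [(483,180),(645,197)]: print("barend",onz("top",u/4+140,v/4+140,270))
for u,v in [(749,215),(745,327)]: print("footend",onz("top",u/4+140,v/4+140,157))
for u,v in [(364,228),(348,367),(613,395)]: print("plate",onz("top",u/4+140,v/4+140,5))
for u,v in [(34,362),(125,362),(120,450),(28,450)]: print("rack?",onz("top",u/4+140,v/4+140,50))
s=arm.read_state(); print(R.from_quat(s["ee_rot"]).as_matrix())
E
```

```text
pin [487.1 272.7  92.8] [np.float64(0.15219772704093434), np.float64(0.15219772704096374)]
hole [580.3  20.4  49.8] [np.float64(0.6914657130134014), np.float64(0.6914657130134609)]
bar [ 622.2 -110.1  257. ] [np.float64(0.12543039295974362), np.float64(0.1254303929597622)]
foot [ 581.8 -254.5  154.2] [np.float64(0.6863941416107565), np.float64(0.6863941416106347)]
head z93 [486.6 271.  100. ] [486.9 272.8  93. ]
hole z52 [580.7  20.4  52. ] [578.7  23.1  52. ]
barend [625.4 -53.8 270. ]
barend [ 614.4 -166.2  270. ]
footend [ 625.  -256.4  157. ]
footend [ 539.4 -251.6  157. ]
plate [641.5  44.7   5. ]
plate [523.8  55.6   5. ]
plate [ 502.3 -164.7    5. ]
rack? [520.7 305.2  50. ]
rack? [521.3 232.   50. ]
rack? [450.9 232.7  50. ]
rack? [450.3 306.   50. ]
[[-0.  -0.2  1. ]
 [ 0.   1.   0.2]
 [-1.   0.  -0. ]]
```

```bash
cat >> h.py <<'E'
def plan(p,n,yaw=None):
    """rows from present pose to TCP p (world) in n rows, turning tool-y to heading yaw (deg)"""
    s=arm.read_state();M=R.from_quat(s["ee_rot"]);d=(np.array(p)-s["position"])/n
    y=M.as_matrix()[:,1];h=np.degrees(np.arctan2(y[1],y[0]));sp=0 if yaw is None else -((yaw-h+180)%360-180)/n
    print("t",s["clock"],"pos",s["position"],"head",h,"tilt",M.as_matrix()[:,0],"F",s["contact_force"],"w",s["gripper_width"])
    rows=[]
    for i in range(n):
        rows.append([round(float(v),1) for v in M.inv().apply(d)]+[round(float(sp),2)]); M=M*R.from_euler("x",sp,degrees=True)
    print(rows)
E
python3 -c "
from h import *
plan((430,-250,230),11,174.4)
print(onz('top',171,170,0),'light')"
```

```text
t 0.1 pos [ 141.  -608.3  230.3] head 103.04491749939268 tilt [-0.  0. -1.] F [-0.6 -0.7 -0.6] w 85.27835922794783
[[0.1, 25.8, 32.9, -6.49], [0.1, 21.9, 35.6, -6.49], [0.1, 17.8, 37.9, -6.49], [0.1, 13.4, 39.7, -6.49], [0.1, 8.8, 40.9, -6.49], [0.1, 4.1, 41.6, -6.49], [0.1, -0.6, 41.8, -6.49], [0.1, -5.3, 41.5, -6.49], [0.1, -10.0, 40.6, -6.49], [0.1, -14.5, 39.2, -6.49], [0.1, -18.9, 37.4, -6.49]]
[734.8 252.4   0. ] light
```

Call:
drive_tool(motion=[[0, 25.8, 32.5, -6.5], [0, 22, 35, -6.5], [0, 18, 37, -6.5], [0, 13.5, 39, -6.5], [0, 9, 40.5, -6.5], [0, 4, 41, -6.5], [0, -0.5, 41, -6.5], [0, -5, 41, -6.5], [0, -10, 40, -6.5], [0, -14.5, 39, -6.5]])

```text
clock: 0.93
position: [399.1, -283.8, 231.2]
ee_rot: [-0.447, 0.548, 0.447, 0.548]
contact_force: [0.5, 0.1, -0.4]
gripper_width: 85.5
```

```bash
python3 -c "
from h import *
plan((470,250,190),13,174.4)"
```

```text
t 0.9333 pos [ 399.1 -283.8  231.2] head 168.36942584839102 tilt [-0.  0. -1.] F [ 0.5  0.1 -0.4] w 85.49998330192334
[[3.2, 2.9, 41.3, -0.46], [3.2, 2.6, 41.3, -0.46], [3.2, 2.3, 41.4, -0.46], [3.2, 1.9, 41.4, -0.46], [3.2, 1.6, 41.4, -0.46], [3.2, 1.3, 41.4, -0.46], [3.2, 0.9, 41.4, -0.46], [3.2, 0.6, 41.4, -0.46], [3.2, 0.3, 41.4, -0.46], [3.2, -0.1, 41.4, -0.46], [3.2, -0.4, 41.4, -0.46], [3.2, -0.8, 41.4, -0.46], [3.2, -1.1, 41.4, -0.46]]
```

Call:
drive_tool(motion=[[0, 3, 41, -0.5], [0, 2.5, 41, -0.5], [0, 2, 41, -0.5], [0, 2, 41, -0.5], [0, 1.5, 41, -0.5], [0, 1.5, 41, -0.5], [0, 1, 41, -0.5], [0, 0.5, 41, -0.5], [0, 0, 41, -0.5], [0, 0, 41, -0.5]], grip=60)

```text
clock: 1.77
position: [453.2, 122.9, 231.3]
ee_rot: [-0.469, 0.529, 0.469, 0.529]
contact_force: [1.2, -0.1, 0.0]
gripper_width: 59.7
```

```bash
python3 -c "
from h import *
plan((487,272,130),6,174.4)"
```

```text
t 1.7667 pos [453.2 122.9 231.3] head 173.10364891023315 tilt [-0.  0. -1.] F [ 1.2 -0.1  0. ] w 59.71954140384479
[[16.9, -2.6, 25.3, -0.22], [16.9, -2.7, 25.3, -0.22], [16.9, -2.8, 25.3, -0.22], [16.9, -2.9, 25.3, -0.22], [16.9, -3.0, 25.3, -0.22], [16.9, -3.1, 25.3, -0.22]]
```

Call:
drive_tool(motion=[[17, -2.5, 25, -0.2], [17, -2.5, 25, -0.2], [17, -3, 25, -0.2], [17, -3, 25, -0.2], [17, -3, 25, -0.2], [17, -3, 25, -0.2], [0, 0, 0, 0]])

```text
clock: 2.35
position: [486.8, 270.3, 125.1]
ee_rot: [-0.475, 0.526, 0.475, 0.522]
contact_force: [-0.2, -0.3, 0.5]
gripper_width: 59.9
```

```bash
python3 -c "
from h import *
plan((487,272,74),6,174.4)
import cv2
cv2.imwrite('pics/a.png',cv2.resize(cv2.cvtColor(arm.get_image('side'),cv2.COLOR_RGB2BGR)[200:370,160:350],None,fx=3.2,fy=3.2,interpolation=cv2.INTER_CUBIC))"
```

```text
t 2.35 pos [486.8 270.3 125.1] head 174.39361702716164 tilt [-0. -0. -1.] F [-0.2 -0.3  0.5] w 59.85558271898474
[[8.5, -0.0, 0.3, -0.0], [8.5, -0.0, 0.3, -0.0], [8.5, -0.0, 0.3, -0.0], [8.5, -0.0, 0.3, -0.0], [8.5, -0.0, 0.3, -0.0], [8.5, -0.0, 0.3, -0.0]]
```

View pics/a.png

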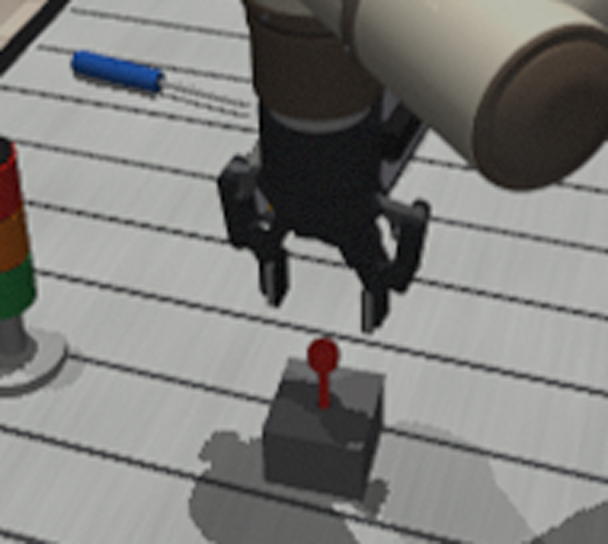

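The open fingers straddle the pin head, which is at crop (323,355) below them with room on both sides. I'll descend and grip.

Call:
drive_tool(motion=[[10, 0, 0.3, 0], [10, 0, 0.3, 0], [10, 0, 0.4, 0], [10, 0, 0, 0], [11.5, 0, 0, 0], [0, 0, 0, 0], [0, 0, 0, 0]])

```text
clock: 2.98
position: [487.3, 268.3, 77.1]
ee_rot: [-0.474, 0.525, 0.474, 0.524]
contact_force: [0.0, 0.5, 0.2]
gripper_width: 60.0
```

Call:
drive_tool(motion=[[0, 0, 0, 0], [0, 0, 0, 0], [0, 0, 0, 0], [0, 0, 0, 0], [0, 0, 0, 0], [0, 0, 0, 0], [0, 0, 0, 0], [0, 0, 0, 0]], grip=5)

```text
clock: 3.65
position: [488.1, 269.4, 78.6]
ee_rot: [-0.474, 0.524, 0.474, 0.525]
contact_force: [-0.8, -0.7, 6.0]
gripper_width: 20.1
```

Call:
drive_tool(motion=[[-10, 0, 0, 0], [-15, 0, 0, 0], [-15, 0, 0, 0], [-15, 0, 0, 0], [-15, 0, 0, 0], [-5, 0, 0, 0], [0, 0, 0, 0], [0, 0, 0, 0]])

```text
clock: 4.32
position: [487.2, 268.8, 152.3]
ee_rot: [-0.474, 0.525, 0.474, 0.524]
contact_force: [0.0, -0.3, -0.6]
gripper_width: 19.7
```

```bash
python3 -c "
from h import *
plan((579.5,21,149),10,174.4)
import cv2
for n in ('top','side'): cv2.imwrite('pics/b%s.png'%n,cv2.cvtColor(arm.get_image(n),cv2.COLOR_RGB2BGR))
a=cv2.imread('pics/bside.png')[220:370,180:350];a=cv2.resize(a,None,fx=3.5,fy=3.5,interpolation=cv2.INTER_CUBIC)
cv2.imwrite('pics/b.png',a)"
```

```text
t 4.3167 pos [487.2 268.8 152.3] head 174.2302254453268 tilt [-0. -0. -1.] F [ 0.  -0.3 -0.6] w 19.687030686408175
[[0.3, -11.7, -23.7, -0.02], [0.3, -11.7, -23.7, -0.02], [0.3, -11.7, -23.7, -0.02], [0.3, -11.7, -23.7, -0.02], [0.3, -11.7, -23.7, -0.02], [0.3, -11.6, -23.7, -0.02], [0.3, -11.6, -23.7, -0.02], [0.3, -11.6, -23.7, -0.02], [0.3, -11.6, -23.8, -0.02], [0.3, -11.6, -23.8, -0.02]]
```

View pics/b.png

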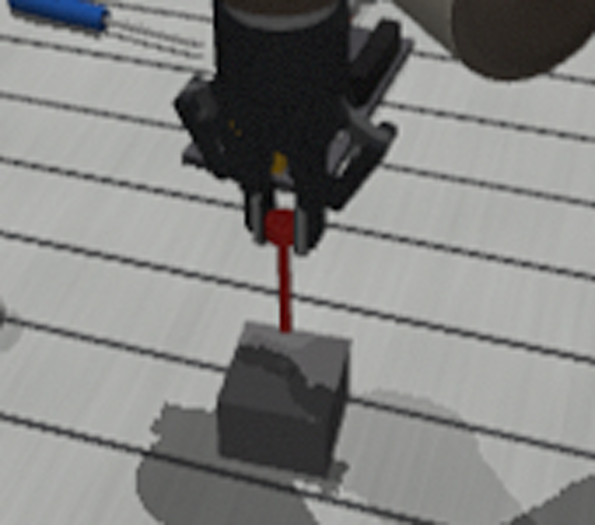

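Pin is gripped and upright, tip at crop (287,332), which is image (262,315).

```bash
python3 -c "
from h import *
print(onz('side',262,314.9,84), onz('side',261.1,311.1,93),onz('side',180+282/3.5,220+228/3.5,167))
plan((579.5,18.5,152),10,174.4)"
```

```text
[484.5 274.4  84. ] [486.9 272.8  93. ] [486.6 274.2 167. ]
t 4.4167 pos [486.9 268.5 151.6] head 174.23197961941347 tilt [-0. -0. -1.] F [ 0.4 -0.5 -0.3] w 19.74201905682908
[[-0.0, -11.7, -23.9, -0.02], [-0.0, -11.7, -23.9, -0.02], [-0.0, -11.7, -23.9, -0.02], [-0.0, -11.7, -24.0, -0.02], [-0.0, -11.7, -24.0, -0.02], [-0.0, -11.7, -24.0, -0.02], [-0.0, -11.7, -24.0, -0.02], [-0.0, -11.7, -24.0, -0.02], [-0.0, -11.7, -24.0, -0.02], [-0.0, -11.7, -24.0, -0.02]]
```

Call:
drive_tool(motion=[[0, -11.7, -24, 0], [0, -11.7, -24, 0], [0, -11.7, -24, 0], [0, -11.7, -24, 0], [0, -11.7, -24, 0], [0, -11.7, -24, 0], [0, -11.7, -24, 0], [0, -11.7, -24, 0], [0, -11.7, -24, 0], [0, -11.7, -24, 0]])

```text
clock: 5.25
position: [579.7, 17.1, 151.5]
ee_rot: [-0.474, 0.525, 0.475, 0.524]
contact_force: [0.0, 0.0, 0.3]
gripper_width: 19.5
```

Call:
drive_tool(motion=[[10, 0, -1, 0], [10, 0, 0, 0], [0, 0, 0, 0], [0, 0, 0, 0], [0, 0, 0, 0]])

```text
clock: 5.67
position: [579.7, 18.4, 132.5]
ee_rot: [-0.475, 0.524, 0.475, 0.524]
contact_force: [-0.3, 0.2, -0.3]
gripper_width: 19.5
```

```bash
python3 -c "
from h import *
plan((580,17,132),1,174.4)
import cv2
for n in ('top','side'): cv2.imwrite('pics/c%s.png'%n,cv2.cvtColor(arm.get_image(n),cv2.COLOR_RGB2BGR))
a=cv2.imread('pics/cside.png')[195:285,205:305];a=cv2.resize(a,None,fx=6,fy=6,interpolation=cv2.INTER_CUBIC)
cv2.imwrite('pics/c.png',a)"
```

```text
t 5.6667 pos [579.7  18.4 132.5] head 174.34334932154997 tilt [-0. -0. -1.] F [-0.3  0.2 -0.3] w 19.50753354462389
[[0.5, -0.5, -1.4, -0.06]]
```

View pics/c.png

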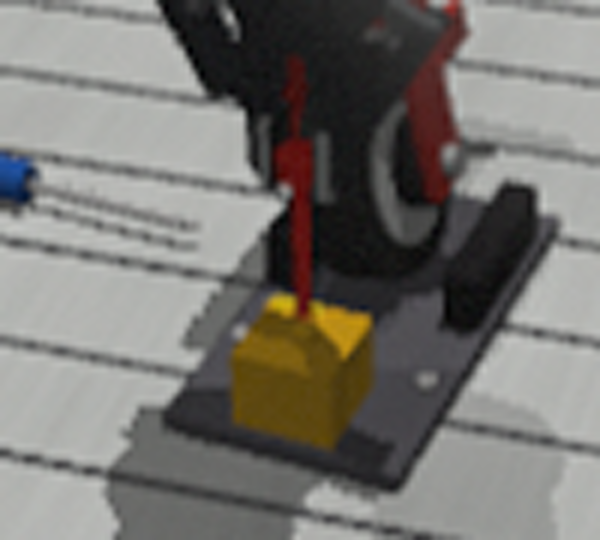

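The pin tip is at crop (303,316), image (255.5,247.7), just above the block top. The hole at (255.7,251.4) is in shadow.

```bash
python3 -c "
from h import *
print(onz('side',255.5,247.4,64),onz('side',255.7,251.4,52))
print(proj('side',(580,22,52)),proj('side',(580,22,64)))"
```

```text
[579.6  21.2  64. ] [578.7  23.1  52. ]
[255.4 251.1] [255.3 247.5]
```

Call:
drive_tool(motion=[[4, 0, 1, 0], [4, 0, 0, 0], [4, 0, 0, 0], [4, 0, 0, 0], [4, 0, 0, 0], [0, 0, 0, 0], [0, 0, 0, 0]])

```text
clock: 6.35
position: [580.3, 18.5, 112.3]
ee_rot: [-0.474, 0.524, 0.474, 0.525]
contact_force: [2.0, -0.5, -1.1]
gripper_width: 19.8
```

Call:
drive_tool(motion=[[4, 0, 0, 0], [4, 0, 0, 0], [4, 0, 0, 0], [4, 0, 0, 0], [4, 0, 0, 0], [4, 0, 0, 0], [3, 0, 0, 0], [0, 0, 0, 0], [0, 0, 0, 0]])

```text
clock: 7.1
position: [580.3, 18.6, 85.7]
ee_rot: [-0.474, 0.524, 0.474, 0.525]
contact_force: [3.8, -1.2, -0.4]
gripper_width: 19.3
```

Call:
drive_tool(motion=[[1, 0, 0, 0], [1, 0, 0, 0], [1, 0, 0, 0], [0, 0, 0, 0], [0, 0, 0, 0]])

```text
clock: 7.52
position: [581.0, 18.7, 85.4]
ee_rot: [-0.475, 0.523, 0.474, 0.525]
contact_force: [-1.3, -0.1, 11.0]
gripper_width: 19.9
```

Bottomed (11 N up). Releasing.

Call:
drive_tool(motion=[[0, 0, 0, 0], [0, 0, 0, 0], [0, 0, 0, 0], [0, 0, 0, 0], [0, 0, 0, 0], [0, 0, 0, 0]], grip=60)

```text
clock: 8.02
position: [579.6, 18.5, 82.3]
ee_rot: [-0.474, 0.525, 0.475, 0.524]
contact_force: [-0.4, -0.5, 0.0]
gripper_width: 60.1
```

Call:
drive_tool(motion=[[-10, 0, 0, 0], [-20, 0, 0, 0], [-30, 0, 0, 0], [-30, 0, 0, 0], [-30, 0, 0, 0], [-20, 0, 0, 0], [-10, 0, 0, 0], [0, 0, 0, 0]])

```text
clock: 8.68
position: [581.2, 18.7, 236.0]
ee_rot: [-0.475, 0.523, 0.473, 0.526]
contact_force: [0.8, 0.4, -0.2]
gripper_width: 59.9
```

```bash
python3 -c "
from h import *
plan((450,-60,235),4,174.4)
import cv2
cv2.imwrite('pics/d.png',cv2.resize(cv2.cvtColor(arm.get_image('side'),cv2.COLOR_RGB2BGR)[195:285,205:305],None,fx=6,fy=6,interpolation=cv2.INTER_CUBIC))"
```

```text
t 8.6833 pos [581.2  18.7 236. ] head 174.26131245124944 tilt [ 0.  0. -1.] F [ 0.8  0.4 -0.2] w 59.90321913198777
[[0.0, 30.7, -22.9, -0.03], [0.0, 30.7, -22.8, -0.03], [0.0, 30.7, -22.8, -0.03], [0.0, 30.7, -22.8, -0.03]]
```

View pics/d.png

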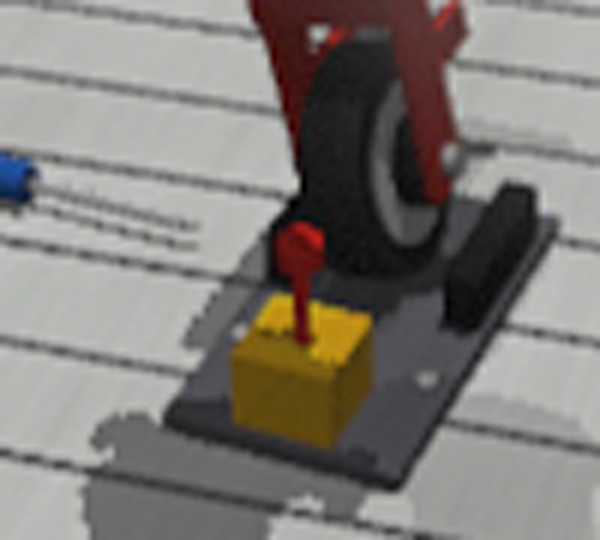

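The pin stands home in the block, head at crop (301,242). Next I'll go around on the −x side to above the foot with the fingers closed.

Call:
drive_tool(motion=[[0, 35, -5, 0], [0, 35, -10, 0], [0, 35, -15, 0], [0, 25, -30, 0], [0, 15, -38, 0], [0, 0, -41, 0], [0, 0, -41, 0], [0, 0, -41, 0], [0, -15, -38, 0], [0, -30, -25, 0]], grip=0)

```text
clock: 9.57
position: [448.5, -256.3, 231.2]
ee_rot: [-0.472, 0.526, 0.475, 0.524]
contact_force: [0.5, 1.1, 1.0]
gripper_width: 0.4
```

```bash
python3 -c "
from h import *
plan((575,-255,190),4,174.4)"
```

```text
t 9.5667 pos [ 448.5 -256.3  231.2] head 174.07307601563542 tilt [-0.  0. -1.] F [0.5 1.1 1. ] w 0.38542410217182965
[[10.2, -31.5, 3.6, -0.08], [10.2, -31.5, 3.5, -0.08], [10.2, -31.5, 3.5, -0.08], [10.2, -31.5, 3.4, -0.08]]
```

Call:
drive_tool(motion=[[6, -31.5, 3.5, 0], [6, -31.5, 3.5, 0], [10, -31.5, 3.5, 0], [16, -31.5, 3.5, 0], [0, 0, 0, 0], [0, 0, 0, 0]])

```text
clock: 10.07
position: [578.0, -252.0, 189.6]
ee_rot: [-0.472, 0.526, 0.477, 0.523]
contact_force: [-0.3, 0.0, -0.5]
gripper_width: -0.0
```

Call:
drive_tool(motion=[[10, 0, 0, 0], [10, 0, 0, 0], [10, 0, 0, 0], [10, 0, 0, 0], [10, 0, 0, 0], [0, 0, 0, 0]])

```text
clock: 10.57
position: [577.7, -252.5, 142.8]
ee_rot: [-0.473, 0.525, 0.475, 0.524]
contact_force: [0.5, -0.3, 1.4]
gripper_width: -0.1
```

```bash
python3 -c "
from h import *
plan((575,-255,140),4,174.4)
import cv2
a=cv2.cvtColor(arm.get_image('top'),cv2.COLOR_RGB2BGR)[150:270,230:360]
b=cv2.cvtColor(arm.get_image('side'),cv2.COLOR_RGB2BGR)[130:250,200:330]
cv2.imwrite('pics/e.png',cv2.resize(cv2.hconcat([a,b]),None,fx=3,fy=3,interpolation=cv2.INTER_CUBIC))"
```

```text
t 10.5667 pos [ 577.7 -252.5  142.8] head 174.21025908477046 tilt [-0.  0. -1.] F [ 0.5 -0.3  1.4] w -0.10662981420354853
[[0.7, 0.6, -0.7, -0.05], [0.7, 0.6, -0.7, -0.05], [0.7, 0.6, -0.7, -0.05], [0.7, 0.6, -0.7, -0.05]]
```

View pics/e.png

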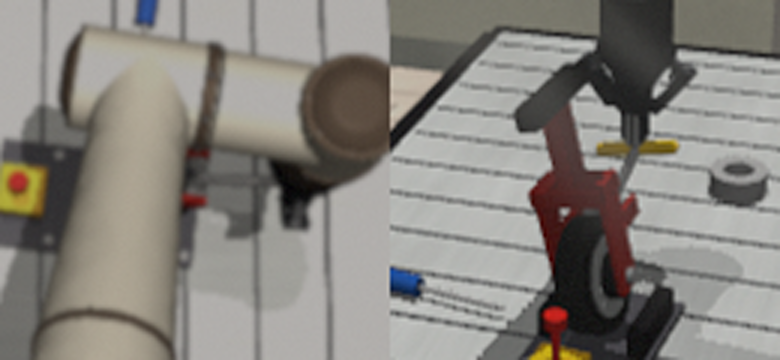

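Closed fingertips rest on the middle of the yellow foot bar (right crop about (637,145)). Pressing on.

Call:
drive_tool(motion=[[6, 0, -2, 0], [6, 0, 0, 0], [6, 0, 0, 0], [6, 0, 0, 0], [6, 0, 0, 0], [6, 0, 0, 0], [6, 0, 0, 0], [0, 0, 0, 0]])

```text
clock: 11.33
position: [577.7, -254.3, 100.7]
ee_rot: [-0.473, 0.525, 0.475, 0.524]
contact_force: [-0.8, 0.2, -0.7]
gripper_width: -0.1
```

Call:
drive_tool(motion=[[6, 0, 1, 0], [6, 0, 1, 0], [6, 0, 0, 0], [6, 0, 0, 0], [6, 0, 0, 0], [6, 0, 0, 0], [0, 0, 0, 0], [0, 0, 0, 0]])

```text
clock: 12.0
position: [578.6, -252.7, 66.3]
ee_rot: [-0.474, 0.525, 0.475, 0.524]
contact_force: [0.6, -0.2, 0.4]
gripper_width: 0.2
```

```bash
python3 -c "
from h import *
plan((575,-255,140),4,174.4)
import cv2
b=cv2.cvtColor(arm.get_image('side'),cv2.COLOR_RGB2BGR)[130:250,200:330]
cv2.imwrite('pics/f.png',cv2.resize(b,None,fx=4,fy=4,interpolation=cv2.INTER_CUBIC))"
```

```text
t 12.0 pos [ 578.6 -252.7   66.3] head 174.25098516885257 tilt [-0.  0. -1.] F [ 0.6 -0.2  0.4] w 0.1606544551502446
[[-18.4, 0.9, -0.7, -0.04], [-18.4, 0.9, -0.7, -0.04], [-18.4, 0.9, -0.7, -0.04], [-18.4, 0.9, -0.7, -0.04]]
```

View pics/f.png

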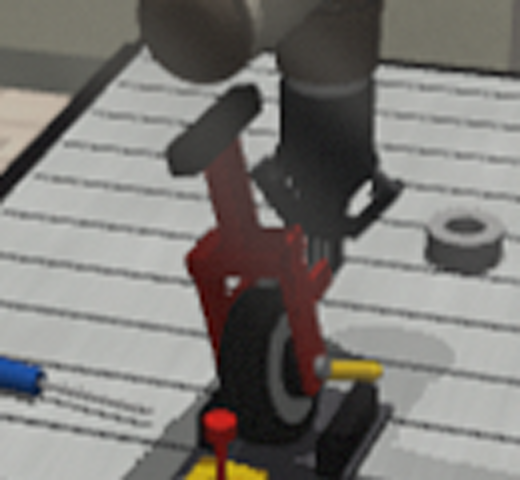

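The foot has snapped down; its yellow bar is low behind the wheel at crop (350,370). I'll retreat upward, then move over the bar.

Call:
drive_tool(motion=[[-20, 0, -3, 0], [-30, 0, -5, 0], [-40, 0, -3, 0], [-40, 0, 0, 0], [-40, 0, 0, 0], [-40, 0, 0, 0], [-30, 0, 0, 0], [0, 0, 0, 0]], grip=60)

```text
clock: 12.72
position: [580.3, -265.2, 316.6]
ee_rot: [-0.48, 0.522, 0.469, 0.527]
contact_force: [0.1, 0.3, 0.7]
gripper_width: 60.1
```

```bash
python3 -c "
from h import *
plan((623,-109,305),5,174.4)
O=np.array([567.7,-101.6,12]);X=np.array([.995,-.097,0]);Y=np.array([.097,.995,0]);c,s=np.cos(.22),np.sin(.22)
F=lambda x,y,z:O+X*(x*c+z*s)+Y*y+np.array([0,0,1])*(-x*s+z*c)
for a in (1.745,1.6,1.5):
  t=np.radians(25)-a; print(a,*[proj('side',F(x,-58-100*np.cos(t),103+100*np.sin(t))) for x in (-48,48)])
import cv2
b=cv2.cvtColor(arm.get_image('side'),cv2.COLOR_RGB2BGR)[130:250,200:330]
cv2.imwrite('pics/g.png',cv2.resize(b,None,fx=5,fy=5,interpolation=cv2.INTER_CUBIC))"
```

```text
t 12.7167 pos [ 580.3 -265.2  316.6] head 174.28526384693777 tilt [ 0. -0. -1.] F [0.1 0.3 0.7] w 60.14067501821812
[[2.3, -5.3, 31.9, -0.02], [2.3, -5.4, 31.9, -0.02], [2.3, -5.4, 31.9, -0.02], [2.3, -5.4, 31.9, -0.02], [2.3, -5.4, 31.9, -0.02]]
1.745 [295.  222.9] [267.3 222.4]
1.6 [296.1 219.4] [268.5 219. ]
1.5 [296.8 216.7] [269.2 216.5]
```

View pics/g.png

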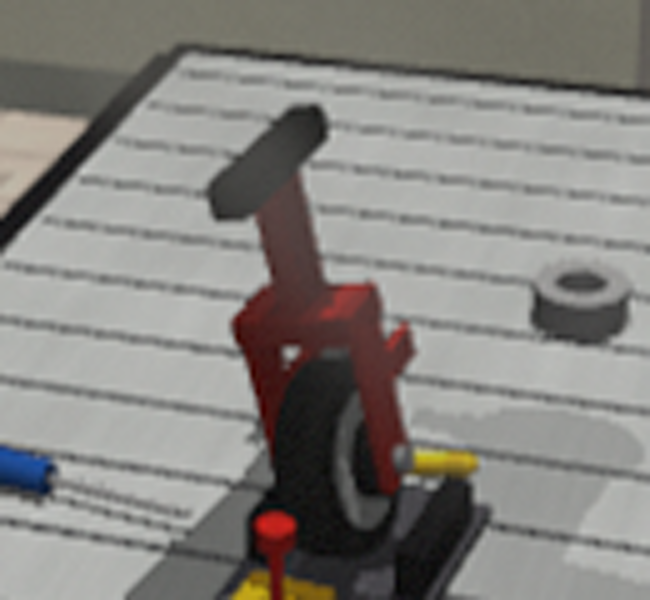

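The foot bar's end is at (295.4,222.6), against a predicted (295.0,222.9) for 1.745 rad, so the kickstand is fully down. Next: straddle the bar.

Call:
drive_tool(motion=[[0, -5.4, 32, 0], [0, -5.4, 32, 0], [0, -5.4, 32, 0], [0, -5.4, 32, 0], [0, -5.4, 32, 0], [0, 0, 0, 0], [0, 0, 0, 0]])

```text
clock: 13.35
position: [620.6, -105.5, 305.7]
ee_rot: [-0.475, 0.524, 0.476, 0.523]
contact_force: [-0.4, -1.1, 0.2]
gripper_width: 60.1
```

```bash
python3 -c "
from h import *
plan((623,-107,242),5,174.4)
import cv2
b=cv2.cvtColor(arm.get_image('side'),cv2.COLOR_RGB2BGR)[110:230,190:320]
cv2.imwrite('pics/i.png',cv2.resize(b,None,fx=5,fy=5,interpolation=cv2.INTER_CUBIC))"
```

```text
t 13.35 pos [ 620.6 -105.5  305.7] head 174.41689352717577 tilt [-0.  0. -1.] F [-0.4 -1.1  0.2] w 60.098799514416214
[[12.7, -0.5, -0.3, 0.0], [12.7, -0.5, -0.3, 0.0], [12.7, -0.5, -0.3, 0.0], [12.7, -0.5, -0.3, 0.0], [12.7, -0.5, -0.3, 0.0]]
```

View pics/i.png

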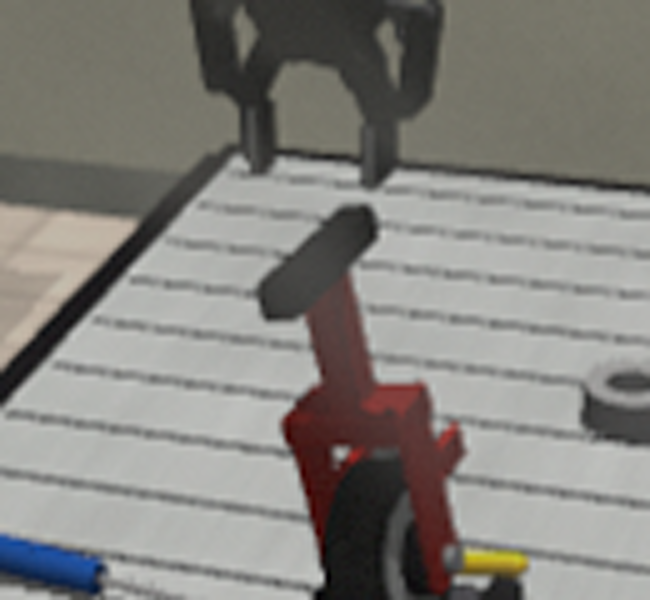

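The finger tips at crop x 262 and 377 straddle the bar centre at about 318. Descending.

Call:
drive_tool(motion=[[10, -0.5, 0, 0], [10, -0.5, 0, 0], [10, -0.5, 0, 0], [10, 0, 0, 0], [10, 0, 0, 0], [10, 0, 0, 0], [0, 0, 0, 0]])

```text
clock: 13.98
position: [620.7, -107.4, 243.5]
ee_rot: [-0.473, 0.526, 0.476, 0.523]
contact_force: [-0.1, 0.7, -0.3]
gripper_width: 59.9
```

Call:
drive_tool(motion=[[0, 0, 0, 0], [0, 0, 0, 0], [0, 0, 0, 0], [0, 0, 0, 0]], grip=40)

```text
clock: 14.32
position: [622.5, -107.3, 247.6]
ee_rot: [-0.475, 0.524, 0.474, 0.525]
contact_force: [-0.1, -0.8, 0.0]
gripper_width: 39.9
```

Call:
drive_tool(motion=[[0, 3, 0, 0], [0, 5, 0, 0], [0, 5, -1, 0], [0, 6, -1, 0], [0, 6, 0, 0], [0, 6, 0, 0], [0, 6, 0, 0], [0, 5, 0, 0], [0, 5, 0, 0], [0, 4, 0, 0]])

```text
clock: 15.15
position: [570.4, -104.1, 246.8]
ee_rot: [-0.474, 0.525, 0.474, 0.524]
contact_force: [-0.7, 0.2, 0.9]
gripper_width: 39.8
```

Call:
drive_tool(motion=[[0, 2, 0, 0], [0, 1, 0, 0], [0, 1, 0, 0], [0, 0, 0, 0], [0, 0, 0, 0]], grip=32)

```text
clock: 15.57
position: [567.3, -103.8, 246.7]
ee_rot: [-0.474, 0.525, 0.474, 0.524]
contact_force: [0.2, 0.2, -0.7]
gripper_width: 31.9
```

```bash
python3 -c "
from h import *
plan((567.7,-101.6,246),1,174.4)
import cv2
b=cv2.cvtColor(arm.get_image('side'),cv2.COLOR_RGB2BGR)[110:260,190:330]
cv2.imwrite('pics/j.png',cv2.resize(b,None,fx=4,fy=4,interpolation=cv2.INTER_CUBIC))"
```

```text
t 15.5667 pos [ 567.3 -103.8  246.7] head 174.24815316712952 tilt [-0. -0. -1.] F [ 0.2  0.2 -0.7] w 31.878565910807268
[[0.7, -0.2, 2.2, -0.15]]
```

Call:
drive_tool(motion=[[0, 0, 0, 0], [0, 0, 0, 0], [0, 0, 0, 0], [0, 0, 0, 0], [0, 0, 0, 0], [0, 0, 0, 0], [0, 0, 0, 0], [0, 0, 0, 0]], grip=10)

```text
clock: 16.28
position: [567.3, -103.8, 246.9]
ee_rot: [-0.474, 0.524, 0.474, 0.525]
contact_force: [0.5, 0.3, 1.2]
gripper_width: 23.1
```

```bash
python3 -c "
from h import *
import cv2
plan((567.7,-101.6,246),1,174.4)
im=arm.get_image('side').astype(int); r,g,b=im[...,0],im[...,1],im[...,2]
red=(r>70)&(r>2*g+10)&(r>2*b)
# red post column centre by row (image), compared with predicted post axis at leans
for v in range(165,185,3):
    u=np.where(red[v,235:300])[0]+235; print(v,u.min() if len(u) else None,u.max() if len(u) else None,u.mean() if len(u) else None)
Y=np.array([.097,.995,0]);X=np.array([.995,-.097,0]);O=np.array([567.7,-101.6,12])
for q in (-.07,0,.07):
    print(q,*[proj('side',O+h*(X*np.sin(q)+np.array([0,0,np.cos(q)]))) for h in (240,200,165)])
yel=(r>110)&(g>80)&(b<60); ys,xs=np.where(yel[205:240,270:310]); print('foot end', xs.max()+270 if len(xs) else None, ys.mean()+205 if len(xs) else None)
rp=(red[215:250,235:270]); ys,xs=np.where(rp); print('pin',xs.mean()+235,ys.mean()+215,len(xs)); print(proj('side',(579.8,22,100)))
"
```

```text
t 16.2833 pos [ 567.3 -103.8  246.9] head 174.24388610540734 tilt [ 0. -0. -1.] F [0.5 0.3 1.2] w 23.072239080650153
[[0.9, -0.2, 2.2, -0.16]]
165 None None None
168 None None None
171 None None None
174 None None None
177 None None None
180 None None None
183 None None None
-0.07 [277.5 168.3] [276.5 181.1] [275.6 191.8]
0 [271.8 167.2] [271.8 180.1] [271.8 191. ]
0.07 [266.1 166.5] [267.1 179.4] [268.  190.4]
foot end 295 223.77272727272728
pin 254.66666666666666 238.47435897435898 78
[255.1 236.7]
```

```bash
python3 -c "
from h import *
im=arm.get_image('side').astype(int); r,g,b=im[...,0],im[...,1],im[...,2]
red=(r-g>25)&(r-b>25)
for v in range(165,215,4):
    u=np.where(red[v,235:310])[0]+235; print(v,len(u),(u.min(),u.max(),u.mean()) if len(u) else '', im[v,272])
"
```

```text
165 0  [37 37 37]
169 0  [48 47 45]
173 2 (np.int64(271), np.int64(272), np.float64(271.5)) [82 54 52]
177 1 (np.int64(270), np.int64(270), np.float64(270.0)) [82 56 57]
181 0  [83 60 58]
185 0  [84 60 59]
189 11 (np.int64(261), np.int64(284), np.float64(276.72727272727275)) [83 60 59]
193 25 (np.int64(257), np.int64(285), np.float64(270.6)) [81 59 57]
197 24 (np.int64(258), np.int64(289), np.float64(270.9166666666667)) [81 56 53]
201 14 (np.int64(258), np.int64(287), np.float64(272.07142857142856)) [70 55 54]
205 10 (np.int64(258), np.int64(282), np.float64(265.5)) [49 47 47]
209 8 (np.int64(259), np.int64(285), np.float64(269.125)) [40 40 39]
213 8 (np.int64(259), np.int64(284), np.float64(273.75)) [35 36 35]
```

```bash
python3 -c "
from h import *
im=arm.get_image('side').astype(int); m=im[...,0]-im[...,1]>12
for v in range(173,190,3):
    u=np.where(m[v,255:290])[0]+255; print(v,u.min(),u.max(),u.mean())
s=arm.read_state();print(s['contact_force'],s['joint_vel'],s['gripper_width'])
"
```

```text
173 271 276 273.5
176 268 276 272.0
179 267 276 271.5
182 267 276 271.5
185 263 276 269.5
188 261 282 271.5
[-0.1 -0.2  1.3] [-0. -0.  0. -0.  0.  0.] 22.750003513466215
```

The post's axis is at column 271.5 against 271.8 predicted for upright. It's vertical and held, so I'm handing in.

Call:
drive_tool(motion=[[0, 0, 0, 0], [0, 0, 0, 0], [0, 0, 0, 0], [0, 0, 0, 0], [0, 0, 0, 0]])

```text
clock: 16.85
position: [567.3, -103.8, 246.9]
ee_rot: [-0.474, 0.524, 0.474, 0.525]
contact_force: [0.3, -0.2, 0.8]
gripper_width: 23.4
```

```bash
python3 -c "
from bench import arm
print(arm.job_done())"
```

```text
the job is handed in; nothing more can be done
None
```

The locking pin is home in the yellow block and released, the kickstand is snapped down, and the frame is gripped upright. I handed the job in at about 17 s, well inside the 72 s limit; it reports no verdict.

- **Pin:** it bottomed with 11 N upward, then I let go. In a picture afterwards it stood upright in the hole. In the last picture its head was within about 2 px of the predicted place.
- **Kickstand:** its foot end was at image (295.4, 222.6), against (295.0, 222.9) predicted for 1.745 rad. It was about 1 px off that row in the last picture.
- **Frame:** the post's axis was at column 271.5, against 271.8 predicted for upright. Most rows agreed within 2 px, so the lean is about 0. The fingers closed on the bar at 23 mm (bar 24 mm) and the arm was at rest.

**Weak spots in these checks:**
- The last frame check was by pixel numbers only, because my 13th picture was refused at the viewing limit.
- My first red mask for the post found nothing, so I loosened its threshold to get that reading.
- The finger force on the bar cannot be read directly; I infer it from the fingers stopping on the bar.
- I did not measure the stack light, screwdriver or bearing ring at the end. No move went near them, and I saw no sign of one being disturbed.

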